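Trial-fit the two lids of a tea caddy held in the vice

TASK

The body of a new wooden tea caddy stands loose between the jaws of the machine vice: wind the vice shut by its T handle until the jaws grip the caddy firmly. Then trial-fit its lids: pick up the two nested lids together (the edges of the inner lid can be gripped through the finger notches of the outer lid), lower them, without dropping, until the inner lid is fully home in the caddy, and let go. Last, lift off the outer lid alone, leaving the inner lid seated, and finish while still holding the outer lid level and still, a hand's breadth above the caddy; leave the other things on the bench alone.

Things in the scene. Friction and masses are not known exactly. Their poses are not given: they have to be found in the camera images.
- caddy: open box of dark wood, 44 mm (its x, across the jaws) x 72 mm (its y, along them) x 62 mm high, 0.6 kg, walls 6 mm, mouth 32 x 60 mm. Stands upright on the vice's bed, 28 mm above the bench, loose between the jaws; its rim is 90 mm above the bench, 31 mm above the jaws. Origin: centre of its underside; z up.
- machine_vice: the vice, bolted down, about 218 mm long; origin near its middle, on the bench. The screw's line and the caddy's x lie at +0.14 rad (about z) from this frame's x; the T handle is at the -x end. Its end block there is 85 mm wide, its top 50 mm above the bench, its face 6 mm beyond the axis of the T bar. Jaws 80 mm wide, tops 59 mm above the bench.
- machine_vice_jaw: the vice's sliding jaw, between handle and caddy; its frame has the vice's axes and slides with the jaw, 8 mm per turn of the screw. The other jaw, beyond the caddy, is fixed.
- machine_vice_screw (a joint): screw angle, rad; falls as the handle turns clockwise seen from the robot, which closes the jaws: opening = 44 mm + 8 mm x angle / 6.283: they meet the caddy near 0; starts at 1.6 to 3.6. The T bar is level at 0 and every half turn (pi) from it. Turns lightly (0.05 N m, double at 2 rad/s) and stays where left; once the jaws bear it stiffens over half a rad; 10 N on the bar's end is firm.
- vice_handle (a point): centre of the T bar, on the screw's axis, 36 mm above the bench, at the vice's near end. The bar is a round rod 6 mm thick and 50 mm long (ends 25 mm from here), with a hub 20 mm thick in its middle; it turns in the upright plane square to the level screw. The point's frame turns with the screw.
- inner_lid: inner lid of pale wood, 0.1 kg: a plate 50 mm (its x) x 78 mm (its y) x 10 mm, under it a tapered plug 28.5 x 56.5 mm, 8 mm deep. Origin: centre of the plug's underside; the plate lies 8 to 18 mm above. On the bench it stands on the plug. Home, the plate rests on the caddy's rim, x along x (either way round), origin 54 mm above the caddy's.
- outer_lid: outer lid of dark wood, 0.14 kg, a cap 61 mm (its x) x 89 mm (its y) loosely over the inner lid (1.5 mm play). Panel 8 mm thick, skirt 4 mm thick to 14 mm below the panel. Amid each long side a finger notch, 36 mm wide, 8.5 mm deep through panel and skirt: there the inner lid's edge stands out 3 mm. Origin: centre of the panel's underside, resting 18 mm above the inner lid's origin.
- outer_knob (a point): mid height of the outer lid's round knob (25 mm thick, 26 mm high, in the middle of the lid), on its axis, 22 mm above the outer lid's origin.
- caddy_rim (a point): centre of the caddy's mouth, level with the rim (62 mm above the caddy's origin); axes as the caddy's.
- block_plane: bystander: block plane, 50 x 155 x 40 mm; origin at the centre of its underside.
- sanding_block: bystander: sanding block, 61 x 110 x 34 mm; origin at the centre of its underside.
- tape_measure: bystander: tape measure, 34 x 96 x 63 mm; origin at the centre of its underside.
- carpenter_pencil: bystander: carpenter's pencil, 169 mm long; origin at the centre of its underside.
- nail_tin: bystander: open tin of nails, 69 mm across, 54 mm high; origin at the centre of its underside.
- joiner_mallet: bystander: wooden mallet, 100 x 218 x 60 mm; origin at the centre of its underside.
Not all that is in view belongs to the job. Leave any pink look-alike of the caddy alone.

How it is judged:
By the outcome, as a careful person would: the job done as asked, in the order asked, and still so for the second after the job is handed in, while the arm keeps its last pose, push and grip.
It also fails if it takes over 72 s, if anything falls off the work surface, if the arm or the gripper's body presses on something with over 40 N, if the wrist force passes 120 N, or if a joint passes its speed limit or range.

ROBOT

A 6-joint arm with a two-finger parallel gripper is mounted at the origin on a cart in front of the work surface, level with it; the furniture and walls round the work are solid. World frame = base frame: x ahead of the robot, y to its left, z up, the work surface at z = 0. Lengths are in m, angles in degrees, forces in N, time in s.
With the tool pointing down it reaches from about 0.325 to 0.9 m from the base axis. Payload 6.1 kg.
Tool frame: the origin (TCP) lies at the very end of the fingers, on their centre line; the grasp point (between the pads) lies 19 mm behind it; z points along the fingers, y is the line along which they close (so a half turn about z gives the same grasp; the last joint's range is limited). The gripper opens to 87 mm and grips with 3 to 60 N. Pads are 19 mm wide; open, the fingers measure 117 mm over their backs; the gripper's body (75 mm by 190 mm) begins 51 mm behind the grasp point.
Start: joints at [63.994, 12.628, 87.462, -0, 79.91, -7.225], TCP at [0.201, 0.592, 0.223] pointing down, gripper open.
Joint ranges: [-170.65, 170.65], [-52.31, 119.04], [5.05, 147.46], [-71.25, 251.25], [11.57, 151.72], [-153.62, 153.62]. Speed limits (degrees/s): [147.25, 147.25, 172.46, 180, 180, 180].

INTERFACE

Orientations are given as a 3x3 rotation matrix whose columns are the frame's x, y, z axes.
In Python, from plant import bot gives the robot as it stands.
- The arm moves only by the shell command python3 -m inch 'ROWS' [FORCE]. ROWS is JSON, a list of rows, each an object with "delta_rot": the turn, a rotation vector about the tool's x, y, z in degrees, a list of three; "xyz": the shift along the tool's x, y, z in m, a list of three; "fingers": the finger opening in m, from 0 to 0.087. A call has 1 to 8 rows; each row is the pose to reach, as a shift and turn from the pose commanded when the call began, along the tool's axes at that moment; what a row does not reach only later rows make up. A row lasts 1/10 s, in which the tool goes at most 50 mm and 8.59 degrees, less where a joint would pass 70% of its speed; a pose out of reach is approached as far as the arm can. A call with a gripper value outside its range is refused whole. The fingers move at their own pace and stop on an object; FORCE is the grip in N (left out, the last holds). Time passes only in rows, so rows that repeat a pose let the fingers close. It gives the time, the measured TCP pose, the force, the opening and the grip force at its end, in the units of the state.
- bot.state(): the state, without advancing time (a new reading comes with each control period).
- bot.camera(name): name is "scene" or "top" or "wrist"; returns the picture (400x640x3 uint8, blue, green, red); there is no depth.
- bot.calibration(name): a dict with "fx", "fy", "cx", "cy" (pixels), "R" (3x3) and "t" (3): a world point X has camera coordinates R X + t; the wrist camera has in their place "hand_eye" (4x4, takes a point from camera to tool coordinates, whose origin is the TCP and whose axes are the flange's). Camera axes: x right, y down, z forward; pixel columns grow to the right and rows downward; lengths in m; the calibration is good to about 2 mm. A picture is of the moment at which its call begins: read the wrist's pose just before it. calibration takes no time and is no camera call.
- bot.finish_job(): hands the job in; it is judged then, once.
The state is a dict: "t": time; "joints": joint angles; "dq": joint speeds; "effort": joint torques, N m; "tcp_pos": TCP position; "tcp_rot": TCP orientation; "ft_force": force on the tool from outside, world axes, zero at the start; "wrist_torque": the same for the moment, N m; "gripper_width": finger opening in m; "grip_force": force on a finger pad.
Only numpy, scipy, OpenCV 4.12 (cv2) and the standard library are available. Lean on these libraries where they do the work, as an engineer would, in place of code of your own. Each camera call takes 0.05 s, during which the arm holds its last target. There are 200 camera calls.

## Working session

There is one attempt and no reset: what is moved stays moved. The work goes in short steps, Python scripts to look and compute and a shell command to move; the robot and the scene stay as the last step left them, time stands still between calls to the robot, and variables do not carry over. Pictures are saved under pics/ and viewed, at most 10 in all, crops included, and the job is handed in when it is done.

```bash
ls; mkdir -p pics; python3 - <<'E'
from plant import bot
import cv2,numpy as np
s=bot.state();print({k:np.round(v,3).tolist() for k,v in s.items()})
for n in("scene","top"):
    cv2.imwrite(f"pics/{n}0.png",bot.camera(n));c=bot.calibration(n);print(n,{k:np.round(v,3).tolist() for k,v in c.items()})
print(bot.calibration("wrist"))
E
```

```text
pics
{'t': 0.0, 'joints': [63.994, 12.674, 87.526, 0.0, 79.91, -7.227], 'dq': [0.037, 0.108, 0.062, -0.07, -0.034, -0.029], 'effort': [-0.002, -49.462, -38.737, 0.07, 0.057, -0.0], 'tcp_pos': [0.201, 0.591, 0.221], 'tcp_rot': [[-0.947, 0.322, -0.001], [0.322, 0.947, -0.002], [0.0, -0.002, -1.0]], 'ft_force': [0.751, -0.53, 0.382], 'wrist_torque': [0.01, 0.046, 0.032], 'grip_force': 0.0, 'gripper_width': 0.087}
scene {'fx': 425.198, 'fy': 425.198, 'cx': 317.729, 'cy': 193.783, 'R': [[0.858, -0.513, -0.01], [-0.271, -0.437, -0.858], [0.436, 0.739, -0.514]], 't': [-0.426, 0.197, 1.041]}
top {'fx': 391.248, 'fy': 391.248, 'cx': 319.094, 'cy': 195.904, 'R': [[0.027, -1.0, 0.011], [-0.992, -0.028, -0.12], [0.12, -0.008, -0.993]], 't': [-0.012, 0.499, 0.982]}
{'fx': 360.5480749279782, 'fy': 360.5480749279782, 'cx': 321.3820483155022, 'cy': 200.1649177933774, 'hand_eye': array([[ 3.06821832e-04, -9.69701052e-01, -2.44294444e-01,
         6.59733841e-02],
       [ 9.99999228e-01,  3.28955211e-06,  1.24289242e-03,
        -1.22371023e-03],
       [-1.20443047e-03, -2.44294636e-01,  9.69700304e-01,
        -1.62008899e-01],
       [ 0.00000000e+00,  0.00000000e+00,  0.00000000e+00,
         1.00000000e+00]])}
```

View pics/scene0.png

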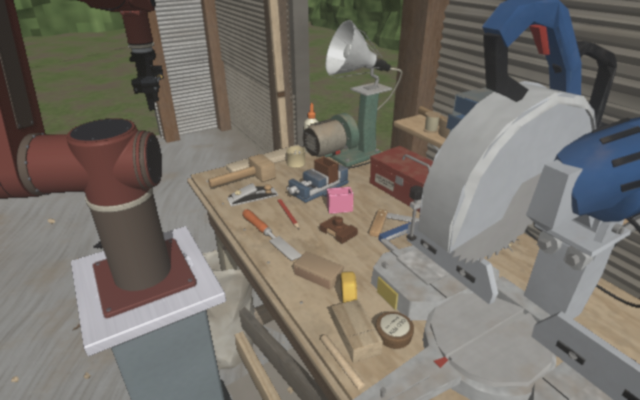

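View pics/top0.png

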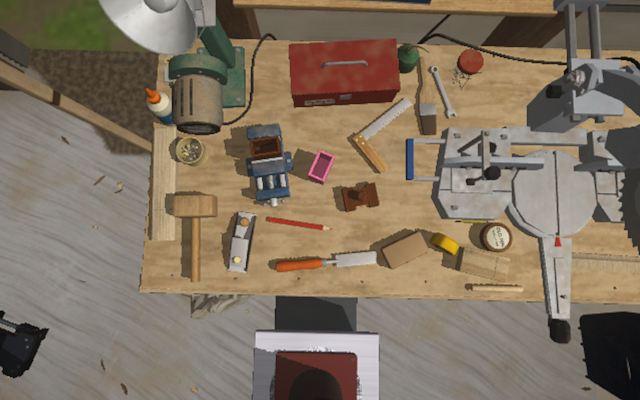

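The scene shows the vice (blue) at top-view (267,165), with the dark caddy in it at (266,147) and the T handle at about (275,203). Candidates for the caddy are the dark box (266,147) and the pink look-alike (320,165), so I choose the dark one in the vice. Candidates for the lids are the dark knobbed item at (360,195) and the round tin at (495,236), so I choose (360,195). A close crop will check both.

```bash
cat > h.py <<'E'
import numpy as np,cv2
from plant import bot
def cam(n,s=None):
    c=bot.calibration(n)
    if n=="wrist":
        s=s or bot.state();T=np.eye(4);T[:3,:3]=s["tcp_rot"];T[:3,3]=s["tcp_pos"]
        W=np.linalg.inv(T@np.array(c["hand_eye"]));R,t=W[:3,:3],W[:3,3]
    else: R,t=np.array(c["R"]),np.array(c["t"])
    return R,t,np.array([[c["fx"],0,c["cx"]],[0,c["fy"],c["cy"]],[0,0,1]])
def p2w(C,uv,z):
    R,t,K=C;o=-R.T@t;d=R.T@np.linalg.solve(K,[uv[0],uv[1],1.]);return o+d*(z-o[2])/d[2]
def w2p(C,X):
    R,t,K=C;p=(R@np.atleast_2d(X).T).T+t;p=p@K.T;return p[:,:2]/p[:,2:]
E
python3 - <<'E'
from h import *
C=cam("top")
for n,uv,z in [("caddy",(266,147),.09),("handle",(275,203),.036),("vice near end",(273,195),.05),("knob",(361,196),.06),("lid",(360,196),.026)]:print(n,p2w(C,uv,z).round(3))
i=cv2.imread("pics/top0.png")[110:225,220:400]
cv2.imwrite("pics/c1.png",cv2.resize(i,None,fx=4.4,fy=4.4,interpolation=cv2.INTER_CUBIC))
E
```

```text
caddy [0.61  0.136 0.09 ]
handle [0.477 0.114 0.036]
vice near end [0.496 0.118 0.05 ]
knob [ 0.499 -0.104  0.06 ]
lid [ 0.503 -0.105  0.026]
```

View pics/c1.png

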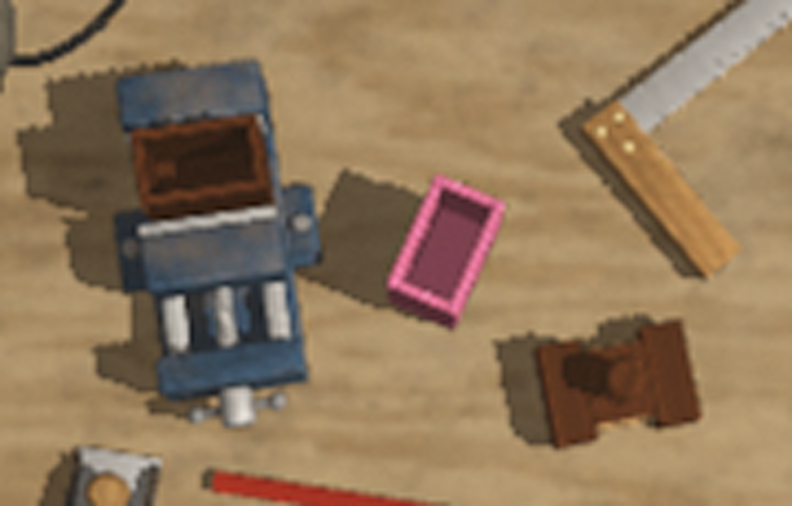

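The crop shows the dark caddy in the vice and the T bar at crop (238,405), nearly level. The nested lids are at (620,380), with notches near (600,340) and (625,425). The pink box at (447,250) is the decoy. I'll move the wrist camera over the vice.

```bash
python3 -m inch '[{"xyz":[-0.30,-0.21,-0.08],"delta_rot":[0,0,63],"fingers":0.087},{"xyz":[-0.30,-0.21,-0.08],"delta_rot":[0,0,63],"fingers":0.087},{"xyz":[-0.30,-0.21,-0.08],"delta_rot":[0,0,63],"fingers":0.087},{"xyz":[-0.30,-0.21,-0.08],"delta_rot":[0,0,63],"fingers":0.087},{"xyz":[-0.30,-0.21,-0.08],"delta_rot":[0,0,63],"fingers":0.087},{"xyz":[-0.30,-0.21,-0.08],"delta_rot":[0,0,63],"fingers":0.087},{"xyz":[-0.30,-0.21,-0.08],"delta_rot":[0,0,63],"fingers":0.087},{"xyz":[-0.30,-0.21,-0.08],"delta_rot":[0,0,63],"fingers":0.087}]' 30
```

```text
t: 0.9
tcp_pos: [0.4196, 0.2934, 0.3034]
tcp_rot: [[-0.135, 0.991, 0.001], [0.991, 0.135, -0.001], [-0.001, 0.001, -1.0]]
ft_force: [0.4, 0.7, 0.4]
gripper_width: 0.0874
grip_force: 0.0
```

```bash
python3 -m inch '[{"xyz":[-0.19,0.10,0],"delta_rot":[0,0,0],"fingers":0},{"xyz":[-0.19,0.10,0],"delta_rot":[0,0,0],"fingers":0},{"xyz":[-0.19,0.10,0],"delta_rot":[0,0,0],"fingers":0},{"xyz":[-0.19,0.10,0],"delta_rot":[0,0,0],"fingers":0},{"xyz":[-0.19,0.10,0],"delta_rot":[0,0,0],"fingers":0},{"xyz":[-0.19,0.10,0],"delta_rot":[0,0,0],"fingers":0},{"xyz":[-0.19,0.10,0],"delta_rot":[0,0,0],"fingers":0}]'
python3 - <<'E'
from h import *
import pickle
s=bot.state();i=bot.camera("wrist");cv2.imwrite("pics/w1.png",i);pickle.dump(s,open("w1.pkl","wb"))
C=cam("wrist",s);print(w2p(C,[[.61,.136,.09],[.477,.114,.036],[.503,-.105,.026]]).round())
E
```

```text
t: 1.6
tcp_pos: [0.5432, 0.1231, 0.302]
tcp_rot: [[-0.143, 0.99, -0.001], [0.99, 0.143, 0.001], [0.001, -0.001, -1.0]]
ft_force: [0.7, 0.2, 1.3]
gripper_width: 0.039
grip_force: 0.0
[[386. 171.]
 [266. 166.]
 [269. 324.]]
```

View pics/w1.png

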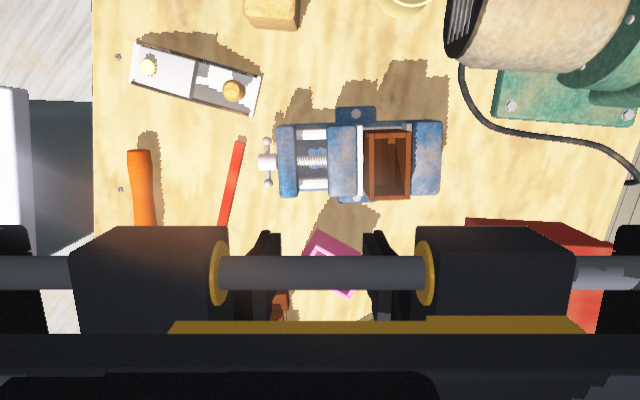

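Wrist view: the vice spans (275-440, 120-200), with the caddy mouth at (387,165) and the T bar at (267,162). The lids are hidden behind the gripper at the bottom. I'll take a close crop to measure.

```bash
python3 - <<'E'
import cv2
i=cv2.imread("pics/w1.png")[105:215,250:450]
cv2.imwrite("pics/c2.png",cv2.resize(i,None,fx=4,fy=4,interpolation=cv2.INTER_CUBIC))
E
```

```text
(no output)
```

View pics/c2.png

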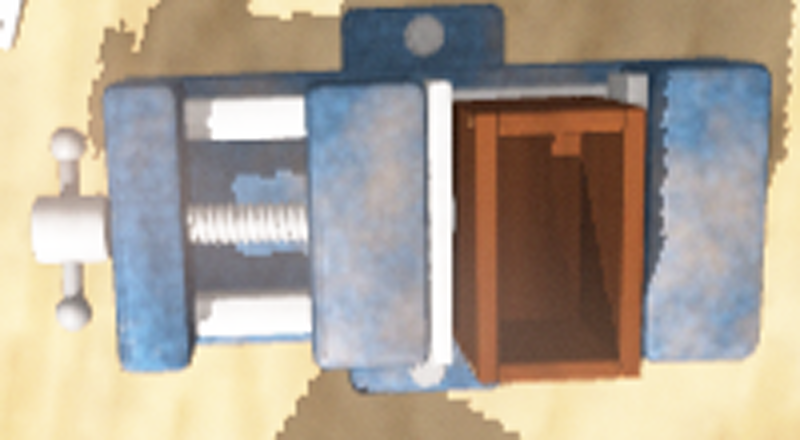

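Crop: rim corners at about (474,108), (645,106), (640,376) and (478,380), and bar ends at (68,145) and (73,312). The end block's near edge is x≈108-122, and there is a visible gap between caddy and jaws.

```bash
python3 - <<'E'
from h import *
import pickle
s=pickle.load(open("w1.pkl","rb"));C=cam("wrist",s)
P=lambda c,z:p2w(C,(250+c[0]/4-.4,105+c[1]/4-.4),z)
q=[P(c,.09) for c in [(474,108),(645,106),(640,376),(478,380)]]
print("rim c",np.mean(q,0).round(4));e=[q[1]-q[0],q[2]-q[1],q[2]-q[3],q[3]-q[0]]
for v in e:print(np.linalg.norm(v).round(4),np.degrees(np.arctan2(v[1],v[0])).round(1))
a=P((68,145),.036);b=P((73,312),.036);print("bar",a.round(4),b.round(4),((a+b)/2).round(4),np.linalg.norm(a-b),np.degrees(np.arctan2(*(a-b)[1::-1])))
for n,c,z in [("blk L",(105,88),.05),("blk R",(120,368),.05),("fixed jaw far",(770,65),.059),("far R",(757,358),.059),("mov jaw nearL",(308,85),.059),("nearR",(316,365),.059),("movjaw faceL",(452,82),.059),("faceR",(452,362),.059)]:print(n,P(c,z).round(4))
E
```

```text
rim c [0.6122 0.1414 0.09  ]
0.0436 8.9
0.071 -79.4
0.0432 9.7
0.0716 -79.1
bar [0.475  0.1434 0.036 ] [0.4818 0.0939 0.036 ] [0.4784 0.1186 0.036 ] 0.04998356406382637 97.83715739569544
blk L [0.4855 0.1621 0.05  ]
blk R [0.499  0.0822 0.05  ]
fixed jaw far [0.6665 0.1949 0.059 ]
far R [0.6812 0.1136 0.059 ]
mov jaw nearL [0.5418 0.1715 0.059 ]
nearR [0.5557 0.0934 0.059 ]
movjaw faceL [0.5809 0.1779 0.059 ]
faceR [0.5944 0.0999 0.059 ]
```

```bash
python3 -m inch '[{"xyz":[-0.019,-0.075,0.05],"delta_rot":[0,0,-1.4],"fingers":0},{"xyz":[-0.019,-0.075,0.09],"delta_rot":[0,0,-1.4],"fingers":0},{"xyz":[-0.019,-0.075,0.14],"delta_rot":[0,0,-1.4],"fingers":0},{"xyz":[-0.019,-0.075,0.19],"delta_rot":[0,0,-1.4],"fingers":0},{"xyz":[-0.019,-0.075,0.22],"delta_rot":[0,0,-1.4],"fingers":0},{"xyz":[-0.019,-0.075,0.235],"delta_rot":[0,0,-1.4],"fingers":0},{"xyz":[-0.019,-0.075,0.235],"delta_rot":[0,0,-1.4],"fingers":0},{"xyz":[-0.019,-0.075,0.235],"delta_rot":[0,0,-1.4],"fingers":0}]'
```

```text
t: 2.45
tcp_pos: [0.4724, 0.0942, 0.0684]
tcp_rot: [[-0.169, 0.986, 0.001], [0.986, 0.169, 0.0], [0.0, 0.001, -1.0]]
ft_force: [-0.1, -0.1, -0.4]
gripper_width: 0.0002
grip_force: 0.0
```

```bash
python3 -m inch '[{"xyz":[0,-0.001,0.018],"delta_rot":[0,0,0],"fingers":0},{"xyz":[0,-0.001,0.025],"delta_rot":[0,0,0],"fingers":0},{"xyz":[0,-0.001,0.030],"delta_rot":[0,0,0],"fingers":0},{"xyz":[0,-0.001,0.034],"delta_rot":[0,0,0],"fingers":0},{"xyz":[0,-0.001,0.038],"delta_rot":[0,0,0],"fingers":0},{"xyz":[0,-0.001,0.042],"delta_rot":[0,0,0],"fingers":0},{"xyz":[0,-0.001,0.046],"delta_rot":[0,0,0],"fingers":0},{"xyz":[0,-0.001,0.048],"delta_rot":[0,0,0],"fingers":0}]'
python3 - <<'E'
from h import *
s=bot.state();i=bot.camera("wrist");C=cam("wrist",s);p=w2p(C,[.4784,.1186,.036])[0];print(p,s["ft_force"],s["wrist_torque"])
cv2.imwrite("pics/w2.png",i)
i=i[0:330,150:550];cv2.imwrite("pics/c3.png",cv2.resize(i,None,fx=1.8,fy=1.8))
E
```

```text
t: 3.25
tcp_pos: [0.4708, 0.093, 0.0196]
tcp_rot: [[-0.167, 0.986, -0.001], [0.986, 0.167, -0.0], [0.0, -0.001, -1.0]]
ft_force: [-4.5, -0.6, 3.3]
gripper_width: 0.0007
grip_force: 2.4
[349.77935335 210.70436756] [-4.51707152 -0.55566794  3.26749491] [-0.06455388  0.86554189  0.0943601 ]
```

View pics/c3.png

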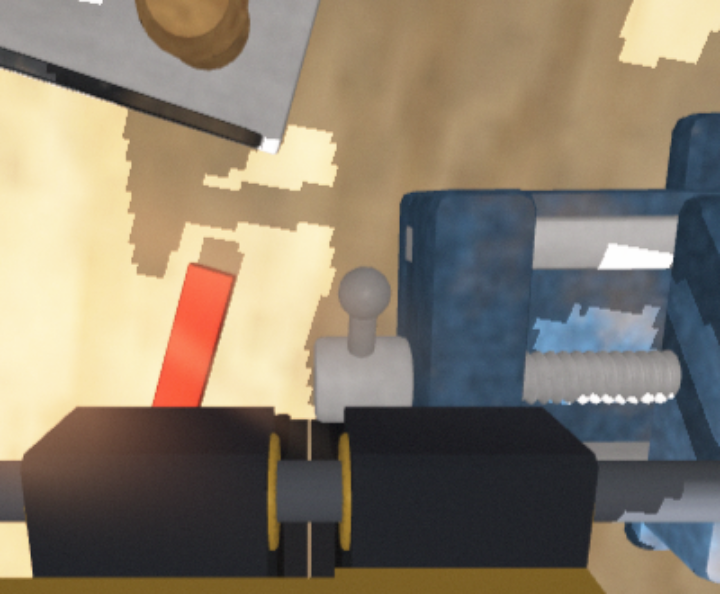

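The ball end of the bar is now at crop (365,293), px (352.8,162.8), raised on the left. The finger is lightly touching the block (−4.5 N). I'll compute the bar angle.

```bash
cat >> h.py <<'E'
H=np.array([.4784,.1186,.036]);U=np.array([.986,.167,0]);V=np.array([-.167,.986,0])
def barang(uv,r=.024,lo=0,hi=180,C=None):
    a=np.radians(np.arange(lo,hi,1.));X=H+r*(np.outer(np.cos(a),V)+np.outer(np.sin(a),[0,0,1]))
    d=np.linalg.norm(w2p(C or cam("wrist"),X)-uv,axis=1);k=np.argsort(d)[:3];return lo+k,d[k].round(2) # angle from left(+v) upward
E
python3 -c "
from h import *
print(barang((352.8,162.8)),barang((352.8,162.8),.022))"
```

```text
(array([25, 26, 24]), array([0.44, 0.61, 0.87])) (array([17, 16, 18]), array([0.54, 0.57, 0.8 ]))
```

The −x force and the small turn mean the thin finger tips slid down in front of the bar. I'll raise, go 8 mm forward and press again.

```bash
python3 -m inch '[{"xyz":[0,-0.002,0],"delta_rot":[0,0,0],"fingers":0},{"xyz":[0,-0.002,-0.025],"delta_rot":[0,0,0],"fingers":0},{"xyz":[0,0,-0.035],"delta_rot":[0,0,0],"fingers":0},{"xyz":[0,0.008,-0.035],"delta_rot":[0,0,0],"fingers":0},{"xyz":[0,0.008,-0.030],"delta_rot":[0,0,0],"fingers":0},{"xyz":[0,0.008,-0.024],"delta_rot":[0,0,0],"fingers":0},{"xyz":[0,0.008,-0.018],"delta_rot":[0,0,0],"fingers":0},{"xyz":[0,0.008,-0.013],"delta_rot":[0,0,0],"fingers":0}]'
python3 -m inch '[{"xyz":[0,0,0.003],"delta_rot":[0,0,0],"fingers":0},{"xyz":[0,0,0.006],"delta_rot":[0,0,0],"fingers":0},{"xyz":[0,0,0.010],"delta_rot":[0,0,0],"fingers":0},{"xyz":[0,0,0.013],"delta_rot":[0,0,0],"fingers":0},{"xyz":[0,0,0.013],"delta_rot":[0,0,0],"fingers":0}]'
python3 - <<'E'
from h import *
i=bot.camera("wrist");p=w2p(cam("wrist"),[H+.024*V*np.cos(a)+np.array([0,0,.024*np.sin(a)]) for a in (.4,.8,1.05)]);print(p)
cv2.imwrite("pics/w3.png",i)
i=i[60:260,230:480];cv2.imwrite("pics/c4.png",cv2.resize(i,None,fx=2.8,fy=2.8))
E
```

```text
t: 4.1
tcp_pos: [0.478, 0.0941, 0.0308]
tcp_rot: [[-0.167, 0.986, -0.002], [0.986, 0.167, -0.0], [0.0, -0.002, -1.0]]
ft_force: [-0.1, -0.4, -0.0]
gripper_width: 0.0004
grip_force: 0.0
t: 4.6
tcp_pos: [0.4795, 0.094, 0.0193]
tcp_rot: [[-0.167, 0.986, 0.001], [0.986, 0.167, -0.0], [-0.0, 0.001, -1.0]]
ft_force: [-0.3, -0.3, 1.0]
gripper_width: 0.0007
grip_force: 0.9
[[329.9488962  160.44664292]
 [330.38907916 178.28056498]
 [330.5619609  193.42016534]]
```

View pics/c4.png

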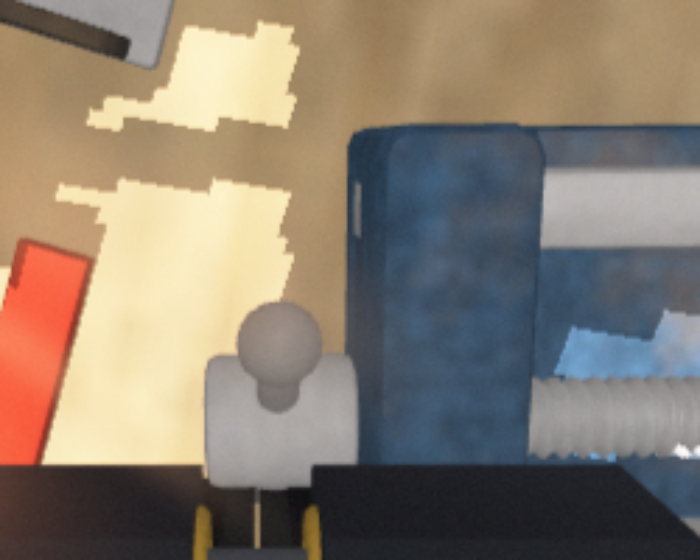

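Ball at crop (280,343), px (330,182): the bar has turned about 50°. Next, go over the top and push the raised left end to the right.

```bash
python3 -m inch '[{"xyz":[0,0,-0.030],"delta_rot":[0,0,0],"fingers":0},{"xyz":[0,0,-0.060],"delta_rot":[0,0,0],"fingers":0},{"xyz":[0.030,0,-0.061],"delta_rot":[0,0,0],"fingers":0},{"xyz":[0.060,0,-0.061],"delta_rot":[0,0,0],"fingers":0},{"xyz":[0.061,0,-0.050],"delta_rot":[0,0,0],"fingers":0},{"xyz":[0.061,0,-0.031],"delta_rot":[0,0,0],"fingers":0},{"xyz":[0.056,0,-0.031],"delta_rot":[0,0,0],"fingers":0},{"xyz":[0.051,0,-0.031],"delta_rot":[0,0,0],"fingers":0}]'
python3 -m inch '[{"xyz":[-0.004,0,0],"delta_rot":[0,0,0],"fingers":0},{"xyz":[-0.008,0,0],"delta_rot":[0,0,0],"fingers":0},{"xyz":[-0.012,0,0],"delta_rot":[0,0,0],"fingers":0},{"xyz":[-0.016,0,0],"delta_rot":[0,0,0],"fingers":0},{"xyz":[-0.020,0,0],"delta_rot":[0,0,0],"fingers":0},{"xyz":[-0.024,0,0],"delta_rot":[0,0,0],"fingers":0},{"xyz":[-0.028,0,0],"delta_rot":[0,0,0],"fingers":0},{"xyz":[-0.028,0,0],"delta_rot":[0,0,0],"fingers":0}]'
python3 - <<'E'
from h import *
s=bot.state();r=np.array(s["tcp_pos"])-H;print("u,v",r@U,r@V)
E
```

```text
t: 5.45
tcp_pos: [0.4689, 0.1442, 0.0494]
tcp_rot: [[-0.167, 0.986, -0.004], [0.986, 0.167, 0.0], [0.001, -0.004, -1.0]]
ft_force: [-4.5, 5.6, 2.0]
gripper_width: 0.0004
grip_force: 3.1
t: 6.25
tcp_pos: [0.4761, 0.1165, 0.0515]
tcp_rot: [[-0.166, 0.986, 0.001], [0.986, 0.166, 0.001], [0.001, 0.001, -1.0]]
ft_force: [-0.6, 2.9, 0.8]
gripper_width: 0.0005
grip_force: 1.4
u,v -0.002615988361385276 -0.0017366523984787305
```

```bash
python3 -m inch '[{"xyz":[-0.003,0,0],"delta_rot":[0,0,0],"fingers":0},{"xyz":[-0.001,0,-0.020],"delta_rot":[0,0,0],"fingers":0},{"xyz":[0,0,-0.034],"delta_rot":[0,0,0],"fingers":0},{"xyz":[-0.022,0,-0.034],"delta_rot":[0,0,0],"fingers":0},{"xyz":[-0.022,0,-0.015],"delta_rot":[0,0,0],"fingers":0},{"xyz":[-0.022,0,-0.008],"delta_rot":[0,0,0],"fingers":0},{"xyz":[-0.022,0,-0.004],"delta_rot":[0,0,0],"fingers":0},{"xyz":[-0.022,0,0],"delta_rot":[0,0,0],"fingers":0}]'
python3 -m inch '[{"xyz":[0,0,0.003],"delta_rot":[0,0,0],"fingers":0},{"xyz":[-0.001,0,0.006],"delta_rot":[0,0,0],"fingers":0},{"xyz":[-0.003,0,0.008],"delta_rot":[0,0,0],"fingers":0},{"xyz":[-0.004,0,0.010],"delta_rot":[0,0,0],"fingers":0},{"xyz":[-0.004,0,0.010],"delta_rot":[0,0,0],"fingers":0}]'
python3 -m inch '[{"xyz":[0,0,0.002],"delta_rot":[0,0,0],"fingers":0},{"xyz":[0,0,0.004],"delta_rot":[0,0,0],"fingers":0},{"xyz":[0,0,0.004],"delta_rot":[0,0,0],"fingers":0}]'
python3 - <<'E'
from h import *
s=bot.state();r=np.array(s["tcp_pos"])-H;print("u,v",r@U,r@V)
E
```

```text
t: 7.05
tcp_pos: [0.4789, 0.0945, 0.051]
tcp_rot: [[-0.168, 0.986, -0.001], [0.986, 0.168, -0.002], [-0.002, -0.001, -1.0]]
ft_force: [-5.2, -8.6, 13.0]
gripper_width: -0.0
grip_force: 6.1
t: 7.55
tcp_pos: [0.4806, 0.0912, 0.041]
tcp_rot: [[-0.167, 0.986, 0.002], [0.986, 0.167, -0.0], [-0.001, 0.002, -1.0]]
ft_force: [1.5, -1.4, 2.4]
gripper_width: 0.0006
grip_force: 1.3
t: 7.85
tcp_pos: [0.4805, 0.0909, 0.0369]
tcp_rot: [[-0.167, 0.986, 0.002], [0.986, 0.167, -0.001], [-0.001, 0.002, -1.0]]
ft_force: [2.2, -3.1, 4.9]
gripper_width: 0.0002
grip_force: 2.3
u,v -0.002520348313492302 -0.02763133207589982
```

```bash
python3 -m inch '[{"xyz":[0,0,0.001],"delta_rot":[0,0,0],"fingers":0},{"xyz":[0,0,0.002],"delta_rot":[0,0,0],"fingers":0},{"xyz":[0,0,0.003],"delta_rot":[0,0,0],"fingers":0},{"xyz":[0,0,0.003],"delta_rot":[0,0,0],"fingers":0}]'
python3 -m inch '[{"xyz":[0,0,0.001],"delta_rot":[0,0,0],"fingers":0},{"xyz":[0,0,0.002],"delta_rot":[0,0,0],"fingers":0},{"xyz":[0,0,0.002],"delta_rot":[0,0,0],"fingers":0}]'

```

```text
t: 8.25
tcp_pos: [0.4807, 0.0909, 0.0344]
tcp_rot: [[-0.167, 0.986, 0.002], [0.986, 0.167, -0.001], [-0.001, 0.002, -1.0]]
ft_force: [0.7, -3.5, 8.1]
gripper_width: 0.0006
grip_force: 4.5
t: 8.55
tcp_pos: [0.4807, 0.091, 0.0327]
tcp_rot: [[-0.167, 0.986, 0.002], [0.986, 0.167, -0.0], [-0.001, 0.002, -1.0]]
ft_force: [-0.5, -4.0, 11.1]
gripper_width: 0.0006
grip_force: 5.8
```

```bash
python3 -m inch '[{"xyz":[0,0,0.001],"delta_rot":[0,0,0],"fingers":0},{"xyz":[0,0,0.002],"delta_rot":[0,0,0],"fingers":0},{"xyz":[0,0,0.003],"delta_rot":[0,0,0],"fingers":0},{"xyz":[0,0,0.003],"delta_rot":[0,0,0],"fingers":0}]'
python3 -m inch '[{"xyz":[0,0,0.001],"delta_rot":[0,0,0],"fingers":0},{"xyz":[0,0,0.002],"delta_rot":[0,0,0],"fingers":0},{"xyz":[0,0,0.002],"delta_rot":[0,0,0],"fingers":0}]'

```

```text
t: 8.95
tcp_pos: [0.4808, 0.0913, 0.0301]
tcp_rot: [[-0.167, 0.986, 0.002], [0.986, 0.167, -0.0], [-0.0, 0.002, -1.0]]
ft_force: [-1.5, -2.8, 15.4]
gripper_width: 0.0005
grip_force: 7.5
t: 9.25
tcp_pos: [0.4809, 0.0916, 0.0285]
tcp_rot: [[-0.167, 0.986, 0.002], [0.986, 0.167, 0.0], [0.0, 0.002, -1.0]]
ft_force: [-4.5, -2.0, 17.3]
gripper_width: 0.0006
grip_force: 8.5
```

The vice is firm at 17 N on the bar's end. I'll go up and take views over the vice and over the lids.

```bash
python3 -m inch '[{"xyz":[0,0,-0.04],"delta_rot":[0,0,0],"fingers":0},{"xyz":[0,0,-0.09],"delta_rot":[0,0,0],"fingers":0},{"xyz":[0.01,0.03,-0.13],"delta_rot":[0,0,0],"fingers":0},{"xyz":[0.017,0.068,-0.16],"delta_rot":[0,0,0],"fingers":0},{"xyz":[0.017,0.090,-0.20],"delta_rot":[0,0,0],"fingers":0.087},{"xyz":[0.017,0.090,-0.20],"delta_rot":[0,0,0],"fingers":0.087},{"xyz":[0.017,0.090,-0.20],"delta_rot":[0,0,0],"fingers":0.087},{"xyz":[0.017,0.090,-0.20],"delta_rot":[0,0,0],"fingers":0.087}]'
python3 - <<'E'
from h import *
import pickle
s=bot.state();i=bot.camera("wrist");cv2.imwrite("pics/w4.png",i);pickle.dump(s,open("w4.pkl","wb"));print(w2p(cam("wrist",s),[[.6122,.1414,.09],list(H)]))
E
python3 -m inch '[{"xyz":[-0.05,-0.015,0],"delta_rot":[0,0,0],"fingers":0.087},{"xyz":[-0.10,-0.03,0],"delta_rot":[0,0,0],"fingers":0.087},{"xyz":[-0.15,-0.045,0],"delta_rot":[0,0,0],"fingers":0.087},{"xyz":[-0.20,-0.06,0],"delta_rot":[0,0,0],"fingers":0.087},{"xyz":[-0.23,-0.07,0],"delta_rot":[0,0,0],"fingers":0.087},{"xyz":[-0.23,-0.07,0],"delta_rot":[0,0,0],"fingers":0.087},{"xyz":[-0.23,-0.07,0],"delta_rot":[0,0,0],"fingers":0.087}]'
python3 - <<'E'
from h import *
import pickle
s=bot.state();i=bot.camera("wrist");cv2.imwrite("pics/w5.png",i);pickle.dump(s,open("w5.pkl","wb"));p=w2p(cam("wrist",s),[[.503,-.105,.026]])[0];print(p)
E
```

```text
t: 10.05
tcp_pos: [0.5637, 0.1231, 0.2241]
tcp_rot: [[-0.167, 0.986, -0.004], [0.986, 0.167, -0.0], [0.001, -0.004, -1.0]]
ft_force: [-0.4, -0.1, -0.3]
gripper_width: 0.0247
grip_force: 0.0
[[383.17314656 178.19183574]
 [235.65463992 168.05143179]]
t: 10.8
tcp_pos: [0.5336, -0.1158, 0.225]
tcp_rot: [[-0.164, 0.986, -0.003], [0.986, 0.164, 0.002], [0.002, -0.002, -1.0]]
ft_force: [-0.4, 1.4, 1.0]
gripper_width: 0.0828
grip_force: 0.0
[293.57528875 160.82989744]
```

```bash
python3 - <<'E'
import cv2,numpy as np
a=cv2.imread("pics/w4.png")[110:240,335:435];b=cv2.imread("pics/w5.png")[95:225,226:361]
cv2.imwrite("pics/c5.png",cv2.resize(np.hstack([a,b]),None,fx=3.4,fy=3.4,interpolation=cv2.INTER_CUBIC))
E
```

```text
(no output)
```

View pics/c5.png

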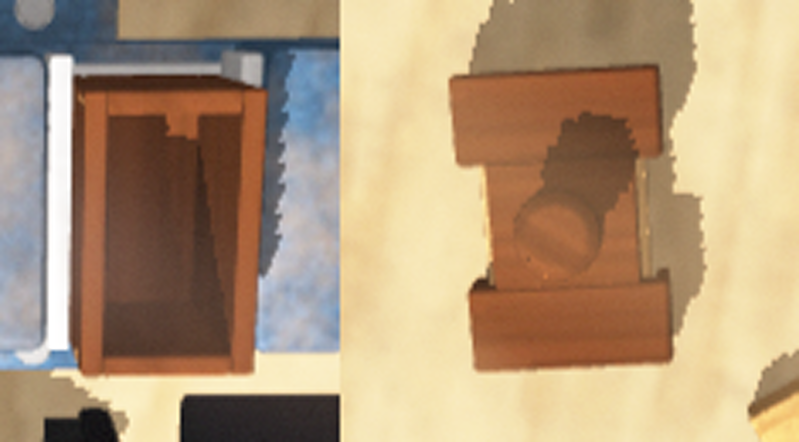

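Left: rim corners at (78,92), (267,90), (252,373) and (83,375), with the jaws closed on the caddy. Right: lid panel corners at (450,77), (659,66), (672,358) and (473,370), with notches on the left and right and the knob top at (558,234).

```bash
python3 - <<'E'
from h import *
import pickle
from scipy.optimize import least_squares
def fit(pkl,off,cs,z,w,l,g):
    C=cam("wrist",pickle.load(open(pkl,"rb")));px=np.array([(off[0]+c[0]/3.4-.35,off[1]+c[1]/3.4-.35) for c in cs])
    q=np.array([p2w(C,p,z) for p in px]);print("edges",[np.linalg.norm(q[i]-q[(i+1)%4]).round(4) for i in range(4)],[round(float(np.degrees(np.arctan2(*(q[b]-q[a])[1::-1]))),1) for a,b in((0,1),(3,2),(3,0),(2,1))])
    loc=np.array([[-w/2,l/2],[w/2,l/2],[w/2,-l/2],[-w/2,-l/2]])
    def X(p):c,s=np.cos(p[2]),np.sin(p[2]);return np.c_[loc@np.array([[c,s],[-s,c]])+p[:2],np.full(4,z)]
    r=least_squares(lambda p:(w2p(C,X(p))-px).ravel(),g);print(r.x[:2].round(4),np.degrees(r.x[2]).round(2),"res",np.abs(r.fun).max().round(2));return C
fit("w4.pkl",(335,110),[(78,92),(267,90),(252,373),(83,375)],.09,.044,.072,[.61,.14,.16])
o=(226-100,95)
C=fit("w5.pkl",o,[(450,77),(659,66),(672,358),(473,370)],.026,.061,.089,[.5,-.1,.16])
print("knob",p2w(C,(o[0]+558/3.4-.35,o[1]+234/3.4-.35),.052))
print(bot.state()["tcp_pos"])
E
```

```text
edges [np.float64(0.045), np.float64(0.0704), np.float64(0.0426), np.float64(0.0706)] [10.3, 10.4, 102.1, 100.1]
[0.6136 0.1407] 10.92 res 1.16
edges [np.float64(0.0601), np.float64(0.0863), np.float64(0.0607), np.float64(0.087)] [12.4, 13.1, 101.7, 102.0]
[ 0.5008 -0.1046] 12.11 res 1.7
knob [ 0.50129355 -0.10421703  0.052     ]
[ 0.5339602  -0.11490054  0.22523917]
```

```bash
python3 -m inch '[{"xyz":[0.016,-0.031,0.03],"delta_rot":[0,0,-2.7],"fingers":0.087},{"xyz":[0.016,-0.031,0.08],"delta_rot":[0,0,-2.7],"fingers":0.087},{"xyz":[0.016,-0.031,0.12],"delta_rot":[0,0,-2.7],"fingers":0.087},{"xyz":[0.016,-0.031,0.15],"delta_rot":[0,0,-2.7],"fingers":0.087},{"xyz":[0.016,-0.031,0.17],"delta_rot":[0,0,-2.7],"fingers":0.087},{"xyz":[0.016,-0.031,0.18],"delta_rot":[0,0,-2.7],"fingers":0.087},{"xyz":[0.016,-0.031,0.18],"delta_rot":[0,0,-2.7],"fingers":0.087},{"xyz":[0.016,-0.031,0.18],"delta_rot":[0,0,-2.7],"fingers":0.087}]'
```

```text
t: 11.65
tcp_pos: [0.5024, -0.1043, 0.0473]
tcp_rot: [[-0.214, 0.977, 0.001], [0.977, 0.214, -0.0], [-0.0, 0.001, -1.0]]
ft_force: [0.6, -0.1, 0.7]
gripper_width: 0.087
grip_force: 0.0
```

```bash
python3 -m inch '[{"xyz":[0,-0.001,0.015],"delta_rot":[0,0,0],"fingers":0.087},{"xyz":[0,-0.001,0.030],"delta_rot":[0,0,0],"fingers":0.087},{"xyz":[0,-0.001,0.038],"delta_rot":[0,0,0],"fingers":0.087},{"xyz":[0,-0.001,0.042],"delta_rot":[0,0,0],"fingers":0.087},{"xyz":[0,-0.001,0.042],"delta_rot":[0,0,0],"fingers":0.087}]'
```

```text
t: 12.15
tcp_pos: [0.501, -0.1051, 0.0048]
tcp_rot: [[-0.213, 0.977, 0.0], [0.977, 0.213, -0.0], [-0.0, 0.0, -1.0]]
ft_force: [-0.4, 0.7, 0.1]
gripper_width: 0.0863
grip_force: 0.0
```

```bash
python3 -m inch '[{"xyz":[0,0,0],"delta_rot":[0,0,0],"fingers":0.054},{"xyz":[0,0,0],"delta_rot":[0,0,0],"fingers":0.054},{"xyz":[0,0,0],"delta_rot":[0,0,0],"fingers":0.054},{"xyz":[0,0,0],"delta_rot":[0,0,0],"fingers":0.052},{"xyz":[0,0,0],"delta_rot":[0,0,0],"fingers":0.052}]' 25
python3 -m inch '[{"xyz":[0,0,0],"delta_rot":[0,0,0],"fingers":0.051},{"xyz":[0,0,0],"delta_rot":[0,0,0],"fingers":0.0505}]' 25
python3 -m inch '[{"xyz":[0,0,0],"delta_rot":[0,0,0],"fingers":0.04},{"xyz":[0,0,0],"delta_rot":[0,0,0],"fingers":0.04},{"xyz":[0,0,0],"delta_rot":[0,0,0],"fingers":0.04},{"xyz":[0,0,0],"delta_rot":[0,0,0],"fingers":0.04}]' 25
```

```text
t: 12.65
tcp_pos: [0.5009, -0.1051, 0.0047]
tcp_rot: [[-0.213, 0.977, 0.0], [0.977, 0.213, -0.0], [-0.0, 0.0, -1.0]]
ft_force: [-0.7, 0.8, -0.4]
gripper_width: 0.0564
grip_force: 0.0
t: 12.85
tcp_pos: [0.5007, -0.105, 0.0045]
tcp_rot: [[-0.213, 0.977, -0.0], [0.977, 0.213, 0.0], [0.0, -0.0, -1.0]]
ft_force: [-0.6, -0.1, -0.4]
gripper_width: 0.0511
grip_force: 0.0
t: 13.25
tcp_pos: [0.5007, -0.105, 0.0045]
tcp_rot: [[-0.213, 0.977, -0.0], [0.977, 0.213, 0.0], [0.0, -0.0, -1.0]]
ft_force: [-0.7, -0.8, -0.8]
gripper_width: 0.0497
grip_force: 25.0
```

Gripped at 49.7 mm, which is the inner lid. Lift.

```bash
python3 -m inch '[{"xyz":[0,0,-0.01],"delta_rot":[0,0,0],"fingers":0.04},{"xyz":[0,0,-0.03],"delta_rot":[0,0,0],"fingers":0.04},{"xyz":[0,0,-0.06],"delta_rot":[0,0,0],"fingers":0.04},{"xyz":[0,0,-0.09],"delta_rot":[0,0,0],"fingers":0.04},{"xyz":[0,0,-0.12],"delta_rot":[0,0,0],"fingers":0.04},{"xyz":[0,0,-0.14],"delta_rot":[0,0,0],"fingers":0.04},{"xyz":[0,0,-0.15],"delta_rot":[0,0,0],"fingers":0.04},{"xyz":[0,0,-0.15],"delta_rot":[0,0,0],"fingers":0.04}]'
python3 - <<'E'
from h import *
s=bot.state();R=np.array(s["tcp_rot"]);p=np.array(s["tcp_pos"]);c=np.radians(10.3)
print("to caddy, tool axes",R.T@(np.array([.6136,.1407,.13])-np.array([0,.0006,0])-p),"tool y yaw",np.degrees(np.arctan2(R[1,1],R[0,1])),s["grip_force"],s["ft_force"],s["wrist_torque"])
E
```

```text
t: 14.05
tcp_pos: [0.5016, -0.1053, 0.1562]
tcp_rot: [[-0.213, 0.977, 0.003], [0.977, 0.213, -0.001], [-0.002, 0.002, -1.0]]
ft_force: [-0.1, -1.3, -1.6]
gripper_width: 0.0497
grip_force: 25.0
to caddy, tool axes [0.21594902 0.16171317 0.0262174 ] tool y yaw 12.318116596309185 24.99952733516693 [-0.1217796  -1.28082639 -1.57120536] [-0.12725284  0.05969265 -0.03068043]
```

```bash
python3 -m inch '[{"xyz":[0.02,0.015,0],"delta_rot":[0,0,2],"fingers":0.04},{"xyz":[0.055,0.041,0],"delta_rot":[0,0,2],"fingers":0.04},{"xyz":[0.09,0.068,0],"delta_rot":[0,0,2],"fingers":0.04},{"xyz":[0.125,0.094,0],"delta_rot":[0,0,2],"fingers":0.04},{"xyz":[0.16,0.12,0],"delta_rot":[0,0,2],"fingers":0.04},{"xyz":[0.19,0.142,0],"delta_rot":[0,0,2],"fingers":0.04},{"xyz":[0.208,0.156,0],"delta_rot":[0,0,2],"fingers":0.04},{"xyz":[0.216,0.162,0],"delta_rot":[0,0,2],"fingers":0.04}]'
python3 -m inch '[{"xyz":[0,0,0.01],"delta_rot":[0,0,0],"fingers":0.04},{"xyz":[0,0,0.025],"delta_rot":[0,0,0],"fingers":0.04},{"xyz":[0,0,0.040],"delta_rot":[0,0,0],"fingers":0.04},{"xyz":[0,0,0.050],"delta_rot":[0,0,0],"fingers":0.04},{"xyz":[0,0,0.052],"delta_rot":[0,0,0],"fingers":0.04},{"xyz":[0,0,0.052],"delta_rot":[0,0,0],"fingers":0.04}]'
python3 - <<'E'
from h import *
s=bot.state();i=bot.camera("wrist");cv2.imwrite("pics/w6.png",i)
R=np.array(s["tcp_rot"]);p=np.array(s["tcp_pos"])
print("to caddy",R.T@(np.array([.6136,.1401,.0865])-p),"yaw",np.degrees(np.arctan2(R[1,1],R[0,1])),s["ft_force"])
E
```

```text
t: 14.85
tcp_pos: [0.6121, 0.1426, 0.1521]
tcp_rot: [[-0.181, 0.983, -0.003], [0.983, 0.181, 0.0], [0.001, -0.003, -1.0]]
ft_force: [-0.3, -0.3, -1.9]
gripper_width: 0.0496
grip_force: 25.0
t: 15.45
tcp_pos: [0.6125, 0.1399, 0.1018]
tcp_rot: [[-0.178, 0.984, -0.001], [0.984, 0.178, -0.0], [0.0, -0.001, -1.0]]
ft_force: [0.4, 0.1, -1.7]
gripper_width: 0.0498
grip_force: 25.0
to caddy [-2.27624639e-05  1.15033216e-03  1.52684599e-02] yaw 10.271678112138048 [ 0.37939103  0.11189399 -1.70406611]
```

View pics/w6.png

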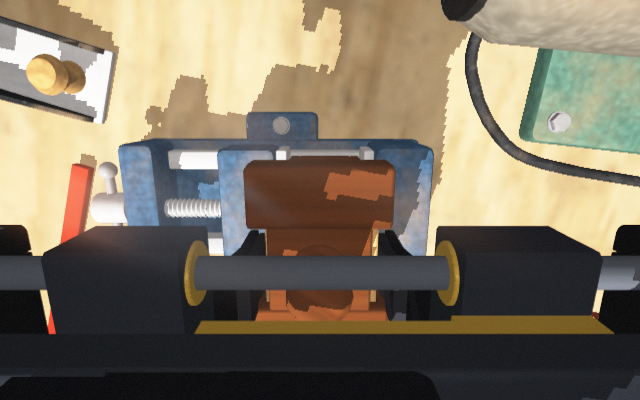

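The lids are above the caddy (lid at 245-395, fingers in the notches) and level. I'll lower slowly, watching the force.

```bash
python3 -m inch '[{"xyz":[0,0.001,0.002],"delta_rot":[0,0,0],"fingers":0.04},{"xyz":[0,0.001,0.004],"delta_rot":[0,0,0],"fingers":0.04},{"xyz":[0,0.001,0.006],"delta_rot":[0,0,0],"fingers":0.04},{"xyz":[0,0.001,0.008],"delta_rot":[0,0,0],"fingers":0.04},{"xyz":[0,0.001,0.009],"delta_rot":[0,0,0],"fingers":0.04},{"xyz":[0,0.001,0.010],"delta_rot":[0,0,0],"fingers":0.04},{"xyz":[0,0.001,0.010],"delta_rot":[0,0,0],"fingers":0.04}]'
```

```text
t: 16.2
tcp_pos: [0.6138, 0.1408, 0.0923]
tcp_rot: [[-0.179, 0.984, -0.0], [0.984, 0.179, -0.0], [0.0, -0.0, -1.0]]
ft_force: [-0.3, -0.1, -3.4]
gripper_width: 0.0498
grip_force: 25.0
```

No contact yet, and the plug is already entering. Continue.

```bash
python3 -m inch '[{"xyz":[0,0,0.001],"delta_rot":[0,0,0],"fingers":0.04},{"xyz":[0,0,0.002],"delta_rot":[0,0,0],"fingers":0.04},{"xyz":[0,0,0.003],"delta_rot":[0,0,0],"fingers":0.04},{"xyz":[0,0,0.004],"delta_rot":[0,0,0],"fingers":0.04},{"xyz":[0,0,0.005],"delta_rot":[0,0,0],"fingers":0.04},{"xyz":[0,0,0.005],"delta_rot":[0,0,0],"fingers":0.04}]'
python3 -m inch '[{"xyz":[0,0,0.001],"delta_rot":[0,0,0],"fingers":0.04},{"xyz":[0,0,0.001],"delta_rot":[0,0,0],"fingers":0.04}]'
```

```text
t: 16.8
tcp_pos: [0.6138, 0.1407, 0.0873]
tcp_rot: [[-0.179, 0.984, -0.0], [0.984, 0.179, -0.0], [0.0, -0.0, -1.0]]
ft_force: [-0.0, -0.9, -2.3]
gripper_width: 0.0497
grip_force: 25.0
t: 17.0
tcp_pos: [0.614, 0.1407, 0.0866]
tcp_rot: [[-0.179, 0.984, 0.0], [0.984, 0.179, 0.0], [-0.0, 0.0, -1.0]]
ft_force: [0.6, 0.5, -2.5]
gripper_width: 0.05
grip_force: 25.0
```

```bash
python3 -m inch '[{"xyz":[0,0,0.001],"delta_rot":[0,0,0],"fingers":0.04},{"xyz":[0,0,0.001],"delta_rot":[0,0,0],"fingers":0.04}]'
python3 -m inch '[{"xyz":[0,0,0.001],"delta_rot":[0,0,0],"fingers":0.04},{"xyz":[0,0,0.001],"delta_rot":[0,0,0],"fingers":0.04}]'
```

```text
t: 17.2
tcp_pos: [0.6141, 0.1407, 0.0866]
tcp_rot: [[-0.179, 0.984, 0.0], [0.984, 0.179, -0.0], [-0.0, 0.0, -1.0]]
ft_force: [-3.5, 0.3, 5.1]
gripper_width: 0.0497
grip_force: 25.0
t: 17.4
tcp_pos: [0.6141, 0.1407, 0.0865]
tcp_rot: [[-0.179, 0.984, 0.0], [0.984, 0.179, -0.0], [-0.0, 0.0, -1.0]]
ft_force: [-6.5, -0.7, 11.3]
gripper_width: 0.05
grip_force: 25.0
```

It bottomed at TCP z 0.0865 (as predicted) with a firm reaction, so the inner lid is home. Release, rise above the panel level and grip the knob.

```bash
python3 -m inch '[{"xyz":[0,0,-0.002],"delta_rot":[0,0,0],"fingers":0.04},{"xyz":[0,0,-0.002],"delta_rot":[0,0,0],"fingers":0.055},{"xyz":[0,0,-0.002],"delta_rot":[0,0,0],"fingers":0.087},{"xyz":[0,0,-0.002],"delta_rot":[0,0,0],"fingers":0.087},{"xyz":[0,0,-0.002],"delta_rot":[0,0,0],"fingers":0.087},{"xyz":[0,0,-0.002],"delta_rot":[0,0,0],"fingers":0.087},{"xyz":[0,0,-0.002],"delta_rot":[0,0,0],"fingers":0.087}]'
python3 -m inch '[{"xyz":[0,0,-0.010],"delta_rot":[0,0,0],"fingers":0.087},{"xyz":[0,0,-0.020],"delta_rot":[0,0,0],"fingers":0.087},{"xyz":[0,0,-0.025],"delta_rot":[0,0,0],"fingers":0.087},{"xyz":[0,0,-0.027],"delta_rot":[0,0,0],"fingers":0.087},{"xyz":[0,0,-0.027],"delta_rot":[0,0,0],"fingers":0.087},{"xyz":[0,0,-0.027],"delta_rot":[0,0,0],"fingers":0.087}]'
```

```text
t: 18.1
tcp_pos: [0.6139, 0.1407, 0.0864]
tcp_rot: [[-0.179, 0.984, -0.0], [0.984, 0.179, -0.0], [-0.0, -0.0, -1.0]]
ft_force: [-0.0, 1.5, -0.5]
gripper_width: 0.0839
grip_force: 0.0
t: 18.7
tcp_pos: [0.6137, 0.1407, 0.1134]
tcp_rot: [[-0.179, 0.984, -0.0], [0.984, 0.179, -0.0], [-0.0, -0.0, -1.0]]
ft_force: [-0.2, -0.9, -0.8]
gripper_width: 0.0872
grip_force: 0.0
```

```bash
python3 -m inch '[{"xyz":[0,0,0],"delta_rot":[0,0,0],"fingers":0.03},{"xyz":[0,0,0],"delta_rot":[0,0,0],"fingers":0.03},{"xyz":[0,0,0],"delta_rot":[0,0,0],"fingers":0.03},{"xyz":[0,0,0],"delta_rot":[0,0,0],"fingers":0.03},{"xyz":[0,0,0],"delta_rot":[0,0,0],"fingers":0.028},{"xyz":[0,0,0],"delta_rot":[0,0,0],"fingers":0.018},{"xyz":[0,0,0],"delta_rot":[0,0,0],"fingers":0.018},{"xyz":[0,0,0],"delta_rot":[0,0,0],"fingers":0.018}]' 20
python3 -m inch '[{"xyz":[0,0,0],"delta_rot":[0,0,0],"fingers":0.018},{"xyz":[0,0,0],"delta_rot":[0,0,0],"fingers":0.018},{"xyz":[0,0,0],"delta_rot":[0,0,0],"fingers":0.018},{"xyz":[0,0,0],"delta_rot":[0,0,0],"fingers":0.018}]' 20
```

```text
t: 19.5
tcp_pos: [0.6139, 0.1407, 0.1135]
tcp_rot: [[-0.179, 0.984, 0.0], [0.984, 0.179, 0.0], [0.0, 0.0, -1.0]]
ft_force: [0.1, 0.7, 0.5]
gripper_width: 0.0311
grip_force: 0.0
t: 19.9
tcp_pos: [0.6139, 0.1407, 0.1136]
tcp_rot: [[-0.179, 0.984, -0.0], [0.984, 0.179, -0.0], [0.0, -0.0, -1.0]]
ft_force: [0.6, 0.2, -0.2]
gripper_width: 0.0221
grip_force: 20.0
```

```bash
python3 -m inch '[{"xyz":[0,0,-0.002],"delta_rot":[0,0,0],"fingers":0.018},{"xyz":[0,0,-0.005],"delta_rot":[0,0,0],"fingers":0.018},{"xyz":[0,0,-0.010],"delta_rot":[0,0,0],"fingers":0.018},{"xyz":[0,0,-0.018],"delta_rot":[0,0,0],"fingers":0.018},{"xyz":[0,0,-0.028],"delta_rot":[0,0,0],"fingers":0.018},{"xyz":[0,0,-0.040],"delta_rot":[0,0,0],"fingers":0.018},{"xyz":[0,0,-0.050],"delta_rot":[0,0,0],"fingers":0.018},{"xyz":[0,0,-0.060],"delta_rot":[0,0,0],"fingers":0.018}]'
python3 -m inch '[{"xyz":[0,0,-0.012],"delta_rot":[0,0,0],"fingers":0.018},{"xyz":[0,0,-0.022],"delta_rot":[0,0,0],"fingers":0.018},{"xyz":[0,0,-0.028],"delta_rot":[0,0,0],"fingers":0.018},{"xyz":[0,0,-0.030],"delta_rot":[0,0,0],"fingers":0.018},{"xyz":[0,0,-0.030],"delta_rot":[0,0,0],"fingers":0.018},{"xyz":[0,0,-0.030],"delta_rot":[0,0,0],"fingers":0.018},{"xyz":[0,0,-0.030],"delta_rot":[0,0,0],"fingers":0.018},{"xyz":[0,0,-0.030],"delta_rot":[0,0,0],"fingers":0.018}]'
python3 - <<'E'
from h import *
a=bot.camera("scene");b=bot.camera("wrist");cv2.imwrite("pics/s7.png",a);cv2.imwrite("pics/w7.png",b)
s=bot.state();print(s["ft_force"],s["wrist_torque"])
u,v=w2p(cam("scene"),[.614,.141,.13])[0].astype(int);print(u,v)
c=cv2.resize(a[v-55:v+55,u-50:u+50],None,fx=4,fy=4,interpolation=cv2.INTER_CUBIC)
d=cv2.resize(b[60:330,170:480],(390,340));o=np.zeros((440,790,3),np.uint8);o[:,:400]=c;o[:340,400:]=d
cv2.imwrite("pics/c7.png",o)
E
```

```text
t: 20.7
tcp_pos: [0.6142, 0.1408, 0.175]
tcp_rot: [[-0.179, 0.984, 0.001], [0.984, 0.179, 0.0], [-0.0, 0.001, -1.0]]
ft_force: [-0.0, 1.0, -1.2]
gripper_width: 0.0224
grip_force: 20.0
t: 21.5
tcp_pos: [0.6136, 0.1407, 0.2029]
tcp_rot: [[-0.179, 0.984, -0.001], [0.984, 0.179, -0.0], [0.0, -0.001, -1.0]]
ft_force: [-0.8, 0.6, -1.7]
gripper_width: 0.0222
grip_force: 20.0
[ 0.5999211  -0.65360017 -1.05647399] [-0.07771249  0.04462717 -0.00341079]
326 148
```

View pics/c7.png

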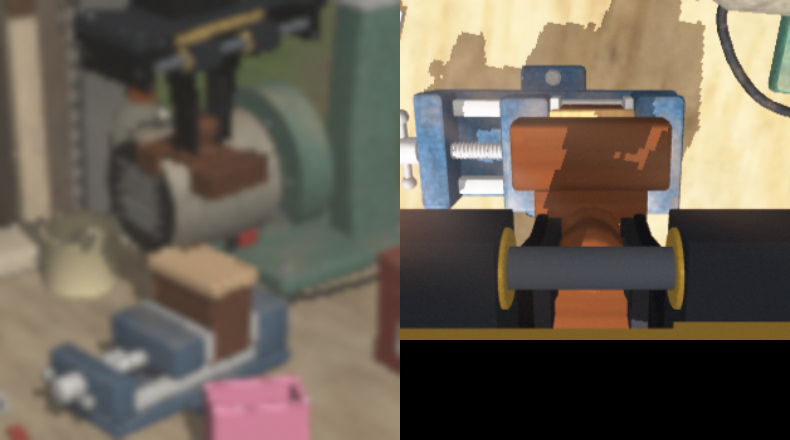

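The scene crop shows the pale inner lid flush on the caddy at (205,270). The outer lid is held level above it at (205,160), about 90 mm up, so I'm handing in.

```bash
python3 -c "
from plant import bot
print(bot.finish_job())"
```

```text
the job is handed in; nothing more can be done
None
```

I handed the job in at about 21.6 s: the vice grips the caddy firmly (17 N on the T bar), the inner lid is seated in it, and the arm holds the outer lid level about 90 mm above; no verdict was returned.

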